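Find the hidden catch of a child-safe scissors chest and open its drawer

ROBOT

A 6-joint arm with a two-finger parallel gripper is mounted at the origin on a cart in front of the work surface, level with it; the furniture and walls round the work are solid. World frame = base frame: x ahead of the robot, y to its left, z up, the work surface at z = 0. Lengths are in m, angles in degrees, forces in N, time in s.
With the tool pointing down it reaches from about 0.25 to 0.725 m from the base axis. Payload 9.7 kg.
Tool frame: the origin (TCP) lies between the finger pads; the fingertips stand 25 mm ahead of it and the grasp point (between the pads) lies 6 mm ahead of it; z points along the fingers, y is the line along which they close (so a half turn about z gives the same grasp; the last joint's range is limited). The gripper opens to 85 mm and grips with 20 to 120 N. Pads are 22 mm wide; open, the fingers measure 114 mm over their backs; the gripper's body (76 mm by 85 mm) begins 54 mm behind the grasp point. The pads swing forward as they close: fully open they stand 13 mm farther back than shut.
Start: joints at [0, 4.979, 10.078, 95.1, 0, 90], TCP at [0.55, -0, 0.256] pointing down, gripper open.
Joint ranges: [-179.16, 179.16], [-48.56, 103.87], [-65.8, 70.77], [-126.05, 130.52], [-82.76, 87.17], [-180, 180]. Speed limits (degrees/s): [127.2, 127.2, 147.25, 180, 180, 180].

INTERFACE

Orientations are given as [roll, pitch, yaw] about the fixed x, y, z axes, in that order (R = Rz(yaw) Ry(pitch) Rx(roll)).
In Python, from workcell import bot gives the robot as it stands. The module is installed in compiled form; this text tells all that it offers.
- The arm moves only by the tool run_rows, called after "Call:" by a JSON object that holds its "method" and its "body". Schema: {"type":"object","properties":{"segments":{"type":"object","properties":{"increments":{"type":"array","items":{"type":"array","items":{"type":"number"},"minItems":5,"maxItems":5},"minItems":1,"maxItems":5}},"additionalProperties":false,"required":["increments"]},"grip_force":{"type":"number"},"only":{"type":"string"},"quiet":{"type":"boolean"},"lines":{"type":"string"}},"required":["segments"],"additionalProperties":false}. segments is an object whose key "increments" holds a list of rows, 1 to 5 of them, each of 5 numbers: dx, dy, dz in fractions of the full range, 1 being 60 cm, then a turn about the tool's z in shares of 180 degrees (1.0 is 180 degrees), then the finger opening in m; each row is the pose to reach, as a shift and turn from the pose commanded when the call began, along the tool's axes at that moment; what a row does not reach only later rows make up. A row lasts 1/12 s, in which the tool goes at most 0.0417 m and 7.16 degrees, less where a joint would pass 70% of its speed; a pose out of reach is approached as far as the arm can. The fingers move at their own pace and stop on an object; grip_force is the grip in N (left out, the last holds). Time passes only in rows, so rows that do not move let the fingers close. The tool returns the time, the measured TCP pose, the force, the opening and the grip force at its end. only (a regular expression) keeps the lines of the reply that match it, lines (a string "A,B") keeps lines A to B, and quiet returns only ok. No shift or turn number may pass 1 either way. Input that does not fit is refused with a message, and nothing moves.
- bot.get_obs(): the state, without advancing time (a new reading comes with each control period).
- bot.camera(name): name is "scene" or "side" or "wrist"; returns the picture (480x640x3 uint8, blue, green, red); there is no depth.
- bot.camera_info(name): a dict with "mtx" (3x3 intrinsics, pixels), "extrinsics" (4x4, takes a point from camera to world coordinates). Camera axes: x right, y down, z forward; pixel columns grow to the right and rows downward; lengths in m; the calibration is good to about 2 mm. A picture is of the moment at which its call begins: read the wrist's pose just before it. camera_info takes no time and is no camera call; for the wrist camera it gives the pose at the moment of the call.
- bot.job_done(): hands the job in; it is judged then, once.
The state is a dict: "time": time; "q": joint angles; "qd": joint speeds; "joint_efforts": joint torques, N m; "ee_pos": TCP position; "tcp_rot": TCP orientation; "wrist_force": force on the tool from outside, world axes, zero at the start; "torque": the same for the moment, N m; "opening": finger opening in m; "grasp_force": force on a finger pad.
Only numpy, scipy, OpenCV 4.12 (cv2) and the standard library are available. Lean on these libraries where they do the work, as an engineer would, in place of code of your own. Each camera call takes 0.05 s, during which the arm holds its last target. There are 200 camera calls.

TASK

Open the drawer of the wooden chest. It is held by a hidden catch under the dark ribbed strip on top: feel along the strip with light pressure until a section gives way under the fingers, press that section down until the drawer springs out a little, then pull the drawer out nearly as far as it goes and let go. Do not lean hard on the chest, and leave the jar, mug and tumbler standing where they are.

Things in the scene. Friction and masses are not known exactly. Their poses are not given: they have to be found in the camera images.
- chest: light wooden chest, fixed, 150 mm deep (x) by 290 wide (y); origin: centre of its underside; x points from the drawer front to the rear, z up. A dark ribbed strip lies along y in a shallow trough in the top: centre x = +30 mm, 50 mm across, y -66 to +66 mm, surface level at z = 107 mm. Top in front of it and at its ends z = 110 mm; a rail behind it, x > +55 mm, rises to z = 115 mm
- catch (a joint): how far the hidden catch is pressed down: 0 (level with the strip) to 0.020 m (cushioned bottom). It gives way from about 2 to 4 N, with 250 N per metre more as it sinks; at about 0.009 m it frees the drawer. It springs back up when let go
- drawer (a joint): how far the drawer is out: 0 (shut and latched) to 0.12 m (end stop). When the catch is pressed, a spring pushes the drawer out to about 0.055 m and leaves it there; from there it slides on towards the chest's -x with about 1 to 4 N and stays where it is left
- front_top (a point): middle of the upper edge of the drawer front, moving with the drawer: dark wooden panel 14 mm thick (x), 290 mm wide, z = 5 to 109 mm, lying on the chest's -x face (its rear face at x = -75 mm when shut). Sprung out, it leaves a gap of about 55 mm to the chest's body, free from above down to z = 45 mm, where fingers can hook behind the panel
- strip_left (a point): end of the ribbed strip on the chest's +y side, on its centre line at surface level. One section of the strip, 36 mm long (along y) and as wide as the strip, looks like the rest but is the sprung catch; its centre lies anywhere from y = -38 to +38 mm of the chest, different every time. The rest is firm, on a felt bed (sinks 1 mm at 15 N)
- strip_right (a point): end of the ribbed strip on the chest's -y side, on its centre line at surface level. A fingertip that lies wholly within the catch's 36 mm presses it down into a recess between the firm rest of the strip on either side; one that rests partly on the firm strip cannot press it
- olive_jar: glass jar of olives with green lid, 70 mm across, 101 mm high, stands loose to the left of the chest; origin at the centre of its underside; leave alone
- mug: white mug with blue dots, 92 x 127 x 93 mm, stands loose to the right of the chest; origin at the centre of its underside; leave alone
- tumbler: pale green glass tumbler, 72 mm across, 85 mm high, stands loose in front and to the left; origin at the centre of its underside; leave alone

How it is judged (in metres and radians):
On the way, in this order (a step that is already met when the one before it is completed fails the run):
1. the hidden catch is pressed down by more than 7 mm by the fingers (value of joint catch above 0.007 m and contact force between the fingers and chest above 0.5 N), for 0.05 s.
2. the drawer is out by more than 90 mm (value of joint drawer above 0.09 m), for 0.1 s.
At the end, for the whole second after the job is handed in: the drawer stands more than 90 mm out of its 120 mm and is at rest, and the catch has been let up again (less than 3 mm down) (value of joint drawer above 0.09 m and velocity of joint drawer between -0.01 and 0.01 m/s and value of joint catch below 0.003 m); the robot touches nothing.
It fails at once if the robot leans on the chest with more than 40 N (contact force between any of the fingers, the arm and chest above 40 N).
It fails at once if the jar, mug or tumbler is shifted by more than 30 mm or tipped (distance of any of olive_jar, mug, tumbler from where it was at the start of the episode above 0.03 m or angle between any of olive_jar, mug, tumbler's own z axis and vertical above 0.4 rad).
It also fails if it takes over 51 s, if anything falls off the work surface, if the arm or the gripper's body presses on something with over 40 N, if the wrist force passes 120 N, or if a joint passes its speed limit or range.

## Working session

There is one attempt and no reset: what is moved stays moved. The work goes in short steps, Python scripts to look and compute and a tool call to move; the robot and the scene stay as the last step left them, time stands still between calls to the robot, and variables do not carry over. Pictures are saved under pics/ and viewed, at most 10 in all, crops included, and the job is handed in when it is done.

```bash
mkdir -p pics; python3 - <<'E'
from workcell import bot
import cv2,numpy as np
o=bot.get_obs();print(o)
for n in("scene","side"):
    cv2.imwrite(f"pics/{n}0.png",bot.camera(n));i=bot.camera_info(n);print(n,np.round(i["mtx"],1).tolist(),np.round(i["extrinsics"],4).tolist())
E
```

```text
{'time': 0.0, 'q': array([-1.30169499e-03,  5.01092857e+00,  1.00339327e+01,  9.50990984e+01,
        8.12100957e-04,  9.00001232e+01]), 'qd': array([ 0.01539376,  0.05547914, -0.02052861,  0.01341646,  0.02280483,
       -0.12195293]), 'joint_efforts': array([ 7.68234549e-04, -5.20392072e+01,  4.64802504e+01,  1.63646933e-02,
        2.23589603e-05, -6.77332673e-05]), 'ee_pos': array([ 5.49803855e-01, -8.80572146e-06,  2.55580021e-01]), 'tcp_rot': array([-1.79923906e+02, -8.11936672e-04,  8.99985741e+01]), 'wrist_force': array([ 0.67282792, -0.32091848,  0.15198416]), 'torque': array([0.00638049, 0.00082788, 0.0174795 ]), 'grasp_force': 0.0, 'opening': 0.08551300402279859}
scene [[529.0, 0.0, 316.7], [0.0, 529.0, 238.5], [0.0, 0.0, 1.0]] [[0.6343, -0.5414, 0.5519, -0.2391], [-0.773, -0.4334, 0.4632, -0.6642], [-0.0116, -0.7205, -0.6934, 1.1027], [0.0, 0.0, 0.0, 1.0]]
side [[450.1, 0.0, 324.8], [0.0, 450.1, 236.8], [0.0, 0.0, 1.0]] [[-0.9995, -0.0203, 0.0258, 0.5183], [-0.0326, 0.7012, -0.7122, 0.9295], [-0.0036, -0.7127, -0.7015, 0.9904], [0.0, 0.0, 0.0, 1.0]]
```

View pics/scene0.png

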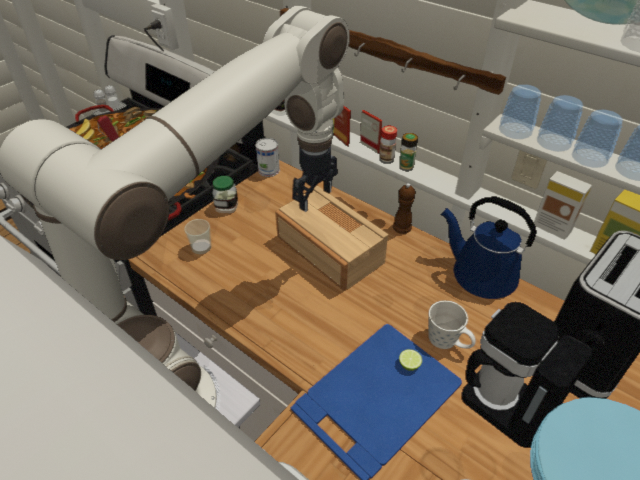

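View pics/side0.png

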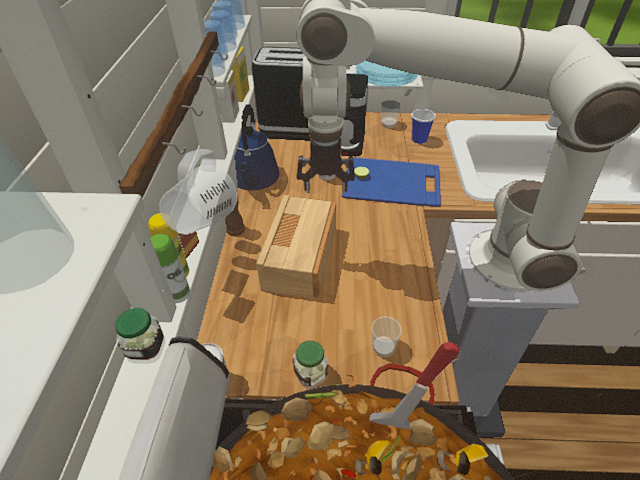

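The scene view shows the chest near (330,235) with its ribbed strip at about (340,212). In the side view the chest is at about (297,245), the strip at (290,228), the jar at (310,360) and the tumbler at (386,335). The mug is at (447,325) in the scene view. I'll zoom in next.

```bash
python3 - <<'E'
from workcell import bot
import cv2,numpy as np
i=bot.camera_info("wrist");print(np.round(i["mtx"],1).tolist(),np.round(i["extrinsics"],4).tolist())
w=bot.camera("wrist");cv2.imwrite("pics/wrist0.png",w)
a=cv2.imread("pics/side0.png")[180:310,240:350];b=cv2.imread("pics/scene0.png")[180:300,265:395]
a=cv2.resize(a,(440,520),interpolation=cv2.INTER_CUBIC)
b=cv2.resize(b,None,fx=2.7,fy=2.7,interpolation=cv2.INTER_CUBIC)
c=np.zeros((520,800,3),np.uint8);c[:,:440]=a;c[:b.shape[0],445:445+b.shape[1]]=b
cv2.imwrite("pics/crop0.png",c)
E
```

```text
[[391.7, 0.0, 324.3], [0.0, 391.7, 241.2], [0.0, 0.0, 1.0]] [[1.0, 0.0004, -0.0009, 0.55], [0.0001, -0.9486, -0.3164, 0.0819], [-0.0009, 0.3164, -0.9486, 0.3734], [0.0, 0.0, 0.0, 1.0]]
```

View pics/wrist0.png

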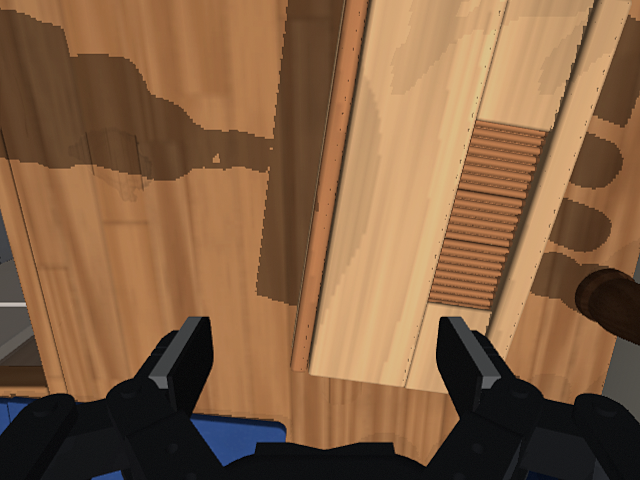

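View pics/crop0.png

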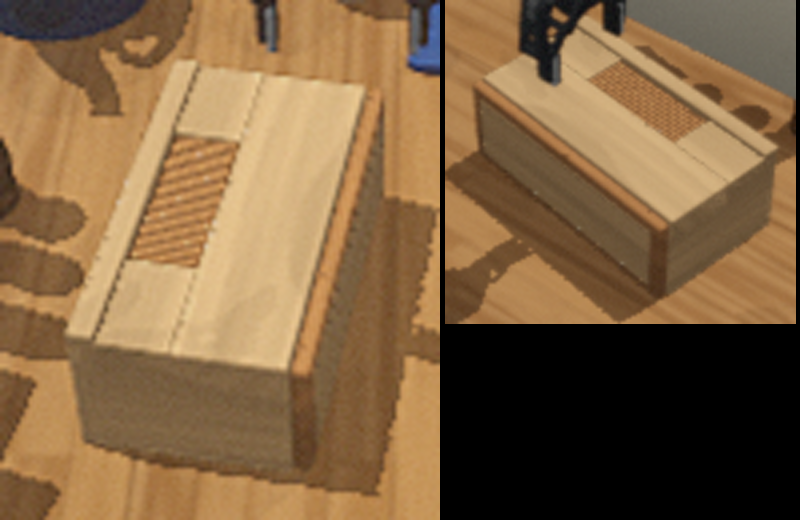

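The wrist view shows the strip with corners at about (478,121), (547,130), (491,309) and (430,300). The panel's near end is at (292–308,370). Seams seem to cross the strip near rows 190 and 240.

```bash
cat > h.py <<'E'
import numpy as np
def cast(info,px,z):
    K=np.array(info["mtx"]);E=np.array(info["extrinsics"])
    d=E[:3,:3]@np.linalg.solve(K,[px[0],px[1],1.]);o=E[:3,3]
    return o+d*(z-o[2])/d[2]
E
python3 - <<'E'
from workcell import bot
from h import *
i=bot.camera_info("wrist")
P=[cast(i,p,.107) for p in [(478,121),(547,130),(491,309),(430,300)]]
for p in P:print(p.round(4))
l=(P[0]+P[1])/2;r=(P[2]+P[3])/2
u=(l-r)[:2];print("len",np.linalg.norm(u),"yaw",np.degrees(np.arctan2(-u[0],u[1])),"w",np.linalg.norm(P[0]-P[1]))
u/=np.linalg.norm(u);c=(l+r)/2;x=np.array([u[1],-u[0]]);print("c",c,u,x)
for p in[(458,190),(520,198),(443,240),(510,247)]:
    q=cast(i,p,.107)[:2]-c[:2];print("seam",q@x,q@u)
print("panel corner",[((cast(i,p,.109)[:2]-c[:2])@x,(cast(i,p,.109)[:2]-c[:2])@u) for p in[(292,370),(308,371)]])
O=c[:2]-.03*x;print("origin",O)
s=bot.camera_info("side");g=bot.camera_info("scene")
for n,p in(("jarlid side",(310,352)),("tumbler base side",(385,350))):
    print(n,cast(s,p,.1 if 'jar' in n else 0))
print("strip side",cast(s,(240+237/4,180+138/4),.107),cast(s,(240+198/4,180+266/4),.107))
print("panel top far corner side",cast(s,(240+382/4,180+95/4),.109),cast(s,(240+308/4,180+373/4),.109))
E
```

```text
[0.6498 0.0754 0.107 ]
[0.6957 0.0698 0.107 ]
[ 0.6767 -0.0614  0.107 ]
[ 0.6296 -0.0538  0.107 ]
len 0.13166236117092853 yaw -8.553185851376709 w 0.046222549124779085
c [0.66292879 0.00752202 0.107     ] [0.14872742 0.98887823] [ 0.98887823 -0.14872742]
seam -0.024374919932820625 0.019163037541641288
seam 0.019439628572353877 0.020111416748496303
seam -0.02574935718557567 -0.017633621595721752
seam 0.023270365647034323 -0.01561629074540217
panel corner [(np.float64(-0.1191735910481309), np.float64(-0.14176066299966802)), (np.float64(-0.10639376986913829), np.float64(-0.1407886731040119))]
origin [0.63326244 0.01198384]
jarlid side [0.57222803 0.39379317 0.1       ]
tumbler base side [0.3913696  0.32229521 0.        ]
strip side [ 0.62918451 -0.05897198  0.107     ] [0.64627244 0.07315683 0.107     ]
panel top far corner side [ 0.5231513  -0.10844976  0.109     ] [0.56651629 0.16909806 0.109     ]
```

Both views agree. The yaw is -8.6°, the strip is 132 mm long and centred at (0.663, 0.0075), and the panel's rear face is 106 mm in front of it (105 expected). The seams at +19 and -17 mm may mark the catch, so I'll move over that point and feel there first.

Units first: shifts go in shares of 60 cm and turns go in shares of 180 degrees. So 0.113 m is 0.1883, 0.08 m is 0.1333, 8.55 degrees is 0.0475.

Call:
{"method": "run_rows", "body": {"segments": {"increments":[[0.0033,0.0467,0.0333,0.0117,0],[0.0075,0.0933,0.0667,0.0239,0],[0.0117,0.1417,0.1,0.0356,0],[0.015,0.1883,0.1333,0.0475,0],[0.015,0.1883,0.1333,0.0475,0]]}, "grip_force": 20}}

```text
time: 0.57
ee_pos: [0.6647, 0.0093, 0.1683]
tcp_rot: [-179.5, 0.1, 81.3]
wrist_force: [1.3, 0.1, -1.1]
opening: 0.0255
grasp_force: 0.0
```

Call:
{"method": "run_rows", "body": {"segments": {"increments":[[0,0,0.0167,0,0],[0,0,0.0333,0,0],[0,0,0.0333,0,0],[0,0,0.0333,0,0]]}}}

```text
time: 0.9
ee_pos: [0.6622, 0.0089, 0.1568]
tcp_rot: [180.0, -0.0, 81.5]
wrist_force: [-0.7, -0.6, -0.1]
opening: -0.0001
grasp_force: 0.0
```

Scaled: 0.022 m is 0.0367, 0.018 m is 0.03.

Call:
{"method": "run_rows", "body": {"segments": {"increments":[[0,0,0.0167,0,0],[0,0,0.03,0,0],[0,0,0.0367,0,0],[0,0,0.0367,0,0]]}}}

```text
time: 1.23
ee_pos: [0.6623, 0.009, 0.133]
tcp_rot: [-179.9, 0.0, 81.5]
wrist_force: [-0.4, -0.3, 0.5]
opening: -0.0001
grasp_force: 0.0
```

Call:
{"method": "run_rows", "body": {"segments": {"increments":[[0,0,0.0017,0,0],[0,0,0.0033,0,0],[0,0,0.005,0,0],[0,0,0.005,0,0]]}}}

```text
time: 1.57
ee_pos: [0.6631, 0.009, 0.1317]
tcp_rot: [180.0, -0.0, 81.5]
wrist_force: [0.2, -0.1, 0.7]
opening: 0.0004
grasp_force: 0.4
```

Scaled: 0.001 m is 0.0017.

Call:
{"method": "run_rows", "body": {"segments": {"increments":[[0,0,0.0017,0,0],[0,0,0.0017,0,0]]}}}

```text
time: 1.73
ee_pos: [0.6632, 0.009, 0.1307]
tcp_rot: [180.0, -0.0, 81.5]
wrist_force: [-0.2, -0.4, 3.9]
opening: 0.0002
grasp_force: 1.8
```

Call:
{"method": "run_rows", "body": {"segments": {"increments":[[0,0,0.0017,0,0],[0,0,0.0017,0,0]]}}}

```text
time: 1.9
ee_pos: [0.6631, 0.009, 0.1294]
tcp_rot: [180.0, -0.0, 81.4]
wrist_force: [-0.5, 1.3, 3.6]
opening: -0.0001
grasp_force: 2.0
```

Call:
{"method": "run_rows", "body": {"segments": {"increments":[[0,0,0.0017,0,0],[0,0,0.0017,0,0]]}}}

```text
time: 2.07
ee_pos: [0.6631, 0.009, 0.1283]
tcp_rot: [180.0, -0.0, 81.5]
wrist_force: [-0.1, -0.3, 3.5]
opening: 0.0001
grasp_force: 2.0
```

The force stays at about 3.7 N while the fingers sink, so this is the catch. I'll press deeper.

Scaled: 0.004 m is 0.0067, 0.003 m is 0.005.

Call:
{"method": "run_rows", "body": {"segments": {"increments":[[0,0,0.0025,0,0],[0,0,0.005,0,0],[0,0,0.0067,0,0],[0,0,0.0067,0,0]]}}}

```text
time: 2.4
ee_pos: [0.6631, 0.009, 0.124]
tcp_rot: [180.0, -0.0, 81.5]
wrist_force: [1.8, 0.2, 3.5]
opening: -0.0
grasp_force: 1.6
```

Call:
{"method": "run_rows", "body": {"segments": {"increments":[[0,0,0.0025,0,0],[0,0,0.005,0,0],[0,0,0.0067,0,0],[0,0,0.0067,0,0]]}}}

```text
time: 2.73
ee_pos: [0.6631, 0.009, 0.12]
tcp_rot: [180.0, -0.0, 81.4]
wrist_force: [2.7, -0.3, 4.4]
opening: 0.0002
grasp_force: 1.9
```

Scaled: 0.002 m is 0.0033, 0.001 m is 0.0017.

Call:
{"method": "run_rows", "body": {"segments": {"increments":[[0,0,0.0017,0,0],[0,0,0.0033,0,0],[0,0,0.0033,0,0],[0,0,0.0033,0,0]]}}}

```text
time: 3.07
ee_pos: [0.6631, 0.009, 0.1184]
tcp_rot: [180.0, -0.0, 81.5]
wrist_force: [3.3, -0.2, 4.4]
opening: -0.0002
grasp_force: 2.1
```

```bash
python3 - <<'E'
from workcell import bot
import cv2,numpy as np
a=bot.camera("side")[180:310,240:380]
cv2.imwrite("pics/side1.png",cv2.resize(a,None,fx=4,fy=4,interpolation=cv2.INTER_CUBIC))
E
```

```text
(no output)
```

View pics/side1.png

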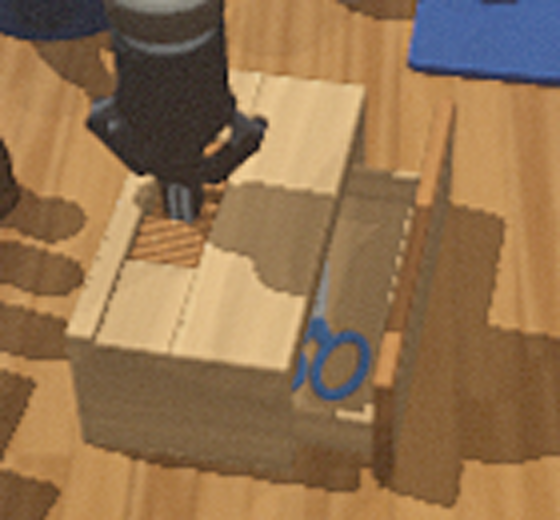

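The drawer has sprung out. The panel's top edge runs from about (452,105) to (385,385) in the crop, with an open gap behind it. I'll lift clear and measure the gap.

Scaled: -0.06 m is -0.1, -0.045 m is -0.075.

Call:
{"method": "run_rows", "body": {"segments": {"increments":[[0,0,-0.0333,0,0],[0,0,-0.075,0,0],[0,0,-0.1,0,0],[0,0,-0.1,0,0]]}}}

```text
time: 3.45
ee_pos: [0.6635, 0.009, 0.1815]
tcp_rot: [179.8, -0.0, 81.4]
wrist_force: [0.9, -0.1, 1.1]
opening: -0.0003
grasp_force: 0.0
```

```bash
python3 - <<'E'
from workcell import bot
from h import *
s=bot.camera_info("side");O=np.array([.6333,.012]);u=np.array([.1487,.9889]);x=np.array([.9889,-.1487])
for n,p in(("panel rear far",(440,130)),("rear mid",(414,235)),("rear near",(376,380)),("chest edge",(345,215))):
    q=cast(s,(240+p[0]/4,180+p[1]/4),.109)[:2]-O;print(n,q@x,q@u)
o=bot.get_obs();q=o["ee_pos"][:2]-O;print("tcp",q@x,q@u,o["ee_pos"])
E
```

```text
panel rear far -0.13969263298098122 -0.1037855473779645
rear mid -0.13750199634791488 0.008401978352978819
rear near -0.1335446247036156 0.1434705204872834
chest edge -0.0867586608729726 -0.0027310179818280955
tcp 0.030306667235000823 0.0015338880294808637 [0.6634973  0.00901036 0.18148007]
```

Scaled: -0.135 m is -0.225, -0.034 m is -0.0567.

Call:
{"method": "run_rows", "body": {"segments": {"increments":[[0,-0.0567,0,0,0],[0,-0.1167,0,0,0],[0,-0.175,0,0,0],[0,-0.225,0,0,0],[0,-0.225,0,0,0]]}}}

```text
time: 3.87
ee_pos: [0.5243, 0.0295, 0.1771]
tcp_rot: [-179.7, 0.0, 81.5]
wrist_force: [-0.1, 1.2, 0.1]
opening: 0.0002
grasp_force: 0.0
```

Call:
{"method": "run_rows", "body": {"segments": {"increments":[[0,0,0.0333,0,0],[0,0,0.075,0,0],[0,0,0.1083,0,0],[0,0,0.1417,0,0],[0,0,0.1417,0,0]]}}}

```text
time: 4.28
ee_pos: [0.5284, 0.029, 0.0906]
tcp_rot: [-179.8, 0.0, 81.5]
wrist_force: [0.1, 0.1, 1.1]
opening: 0.0003
grasp_force: 0.0
```

Scaled: -0.034 m is -0.0567, -0.028 m is -0.0467.

Call:
{"method": "run_rows", "body": {"segments": {"increments":[[0,-0.0133,0,0,0],[0,-0.0267,0,0,0],[0,-0.0367,0,0,0],[0,-0.0467,0,0,0],[0,-0.0567,0,0,0]]}}}

```text
time: 4.7
ee_pos: [0.4952, 0.0342, 0.0935]
tcp_rot: [180.0, -0.0, 81.5]
wrist_force: [2.4, -0.4, 0.8]
opening: -0.0003
grasp_force: 0.9
```

Call:
{"method": "run_rows", "body": {"segments": {"increments":[[0,-0.01,0,0,0],[0,-0.02,0,0,0],[0,-0.03,0,0,0],[0,-0.04,0,0,0],[0,-0.04,0,0,0]]}}}

```text
time: 5.12
ee_pos: [0.4709, 0.0379, 0.0933]
tcp_rot: [-180.0, 0.0, 81.5]
wrist_force: [0.5, 0.5, 0.2]
opening: -0.0002
grasp_force: 0.0
```

Call:
{"method": "run_rows", "body": {"segments": {"increments":[[0,-0.005,0,0,0],[0,-0.01,0,0,0],[0,-0.01,0,0,0]]}}}

```text
time: 5.37
ee_pos: [0.4657, 0.0386, 0.0932]
tcp_rot: [-180.0, 0.0, 81.5]
wrist_force: [0.2, 0.4, 1.5]
opening: 0.0002
grasp_force: 0.2
```

```bash
python3 - <<'E'
from workcell import bot
import cv2
a=bot.camera("side")[180:310,240:380]
cv2.imwrite("pics/side2.png",cv2.resize(a,None,fx=4,fy=4,interpolation=cv2.INTER_CUBIC))
E
```

```text
(no output)
```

View pics/side2.png

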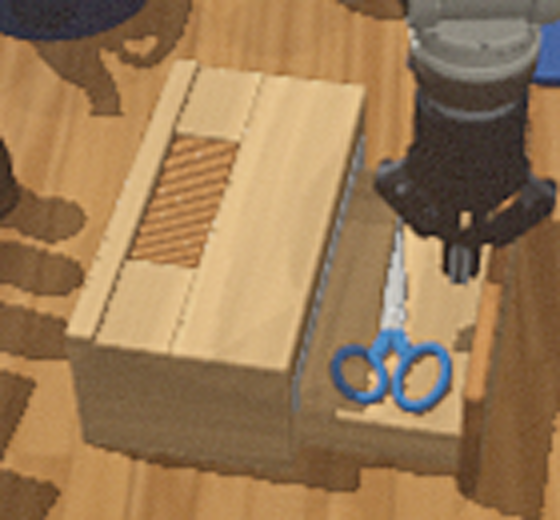

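The panel has moved to about (470,395) at its near end. That is roughly 23 px (about 55 mm) further out, and the finger position gives about 109 mm. I'll back off and lift.

Scaled: 0.015 m is 0.025, 0.008 m is 0.0133.

Call:
{"method": "run_rows", "body": {"segments": {"increments":[[0,0.0133,0,0,0],[0,0.025,0,0,0],[0,0.025,0,0,0]]}}}

```text
time: 5.67
ee_pos: [0.4824, 0.0361, 0.0931]
tcp_rot: [180.0, -0.0, 81.4]
wrist_force: [-0.3, -0.7, 0.5]
opening: 0.0001
grasp_force: 0.0
```

Call:
{"method": "run_rows", "body": {"segments": {"increments":[[0,0,-0.05,0,0],[0,0,-0.1,0,0],[0,0,-0.15,0,0],[0,0,-0.2,0,0],[0,0,-0.2,0,0]]}}}

```text
time: 6.08
ee_pos: [0.4829, 0.0364, 0.219]
tcp_rot: [179.6, -0.1, 81.4]
wrist_force: [0.6, 0.6, 0.7]
opening: 0.0004
grasp_force: 0.0
```

Call:
{"method": "run_rows", "body": {"segments": {"increments":[[0,0,0,0,0],[0,0,0,0,0],[0,0,0,0,0]]}}}

```text
time: 6.33
ee_pos: [0.4807, 0.0363, 0.2119]
tcp_rot: [-179.9, 0.0, 81.4]
wrist_force: [-0.3, 0.8, -0.3]
opening: -0.0002
grasp_force: 0.0
```

```bash
python3 - <<'E'
from workcell import bot
from h import *
import cv2
im=bot.camera("side");a=im[180:310,240:380]
cv2.imwrite("pics/side3.png",cv2.resize(a,None,fx=4,fy=4,interpolation=cv2.INTER_CUBIC))
E
```

```text
(no output)
```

View pics/side3.png

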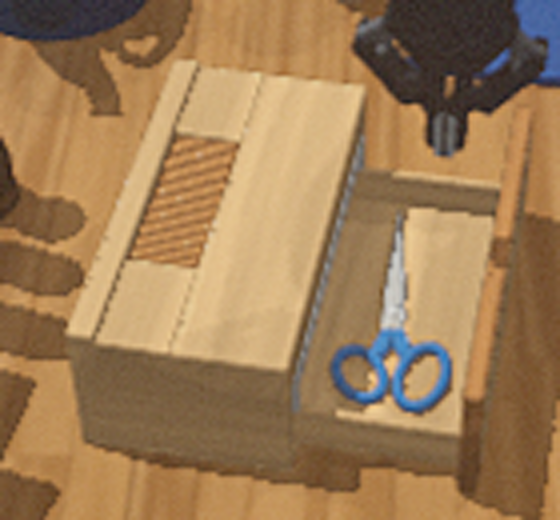

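The drawer stands open with the panel from (525,110) to (470,400), the strip is level and the gripper is clear above. I'll check the distance once more, then hand in.

```bash
python3 - <<'E'
from workcell import bot
from h import *
s=bot.camera_info("side");x=np.array([.9889,-.1487])
f=lambda p:cast(s,(240+p[0]/4,180+p[1]/4),.109)[:2]@x
d=f((312,373))-f((486,395)); d2=f((382,95))-f((530,108));print(d,d2)
if min(d,d2)>.097: print(bot.job_done())
E
```

```text
0.11267783008973242 0.11139196667867851
the job is handed in; nothing more can be done
None
```

I found the catch, pressed it, pulled the drawer out to about 110 mm of its 120 mm, moved the gripper clear and handed the job in at about 6.4 s; the verdict wasn't shown, and I didn't re-check the jar, mug and tumbler (the arm never went near them).

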